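# Close the clamp ring on the extraction duct

## Robot

A 6-joint arm with a two-finger parallel gripper is mounted at the origin on the work surface. World frame = base frame: x ahead of the robot, y to its left, z up, the work surface at z = 0. Lengths are in m, angles in rad, forces in N, time in s.
With the tool pointing down it reaches from about 0.275 to 0.85 m from the base axis. Payload 5.2 kg.
Tool frame: the origin (TCP) lies on the centre line of the jaws, within the pads' length; the fingertips stand 8 mm ahead of it and the grasp point (between the pads) lies 11 mm behind it; z points along the fingers, y is the direction in which the jaws open and shut (so a half turn about z gives the same grasp; the last joint's range is limited). The gripper opens to 85 mm and grips with 20 to 120 N. Pads are 22 mm wide; open, the fingers measure 114 mm over their backs; the gripper's body (76 mm by 85 mm) begins 54 mm behind the grasp point. The pads swing forward as they close: fully open they stand 13 mm farther back than shut.
Start: joints at [-1.304, 0.259, 1.535, -0, 1.348, -0.203], TCP at [0.249, -0.49, 0.239] pointing down, gripper open.
Joint ranges: [-3.14, 3.14], [-0.91, 2.08], [0.19, 2.58], [-1.22, 4.36], [0.22, 2.71], [-3.12, 3.12]. Speed limits (rad/s): [2.57, 2.57, 3.14, 3.14, 3.14, 3.14].

## Interface

Orientations are given as a unit quaternion [x, y, z, w].
In Python, from cell import arm, vision, finish_job, models gives the robot as it stands.
- The arm moves only by the tool servo_tool, never from a script. Its argument "moves" is a list of rows, each a list of 7 numbers: the opening, from 0 (shut) to 1 (fully open), then the shift along the tool's x, y, z in mm, then the turn, a rotation vector about the tool's x, y, z in rad. A call has 1 to 12 rows; each row shifts and turns the commanded pose from where the row before left it, along the tool's axes as they then stand; what a row does not reach is not made up. A row lasts 1/10 s, in which the tool goes at most 50 mm and 8.59 degrees, less where a joint would pass 70% of its speed; a pose out of reach is approached as far as the arm can. A call with a gripper value outside its range is refused whole. The fingers move at their own pace and stop on an object; "newtons" is the grip in N (left out, the last holds). Time passes only in rows, so rows that do not move let the fingers close. It gives the time, the measured TCP pose, the force and the opening at its end, in the units of the state.
- arm.get_obs(): the state, without advancing time (a new reading comes with each control period).
- vision.grab_frame(name): name is "side" or "top"; returns a dict with "image" (384x512x3 uint8, red, green, blue), "fx", "fy", "cx", "cy" (pixels), "D" ([k1, k2, p1, p2, k3] as OpenCV has them; the pictures are not rectified), "R" (3x3) and "t" (3): a world point X has camera coordinates R X + t. Camera axes: x right, y down, z forward; pixel columns grow to the right and rows downward; lengths in m; the calibration is good to about 2 mm. A picture is of the moment at which its call begins. There is no depth.
- finish_job(): hands the job in, once; it reports no verdict.
Trained networks look in a picture, given as the dict that the camera call returned (one of the last four; its "shot" number tells which), for a name from the list of things; names that differ only in an ending like _2 or _b are one class to them, and where a whole thing is asked for, a point or a joint stands for the part that bears it (a point fixed in the world has none). Each returns a list of dicts, best first, with "conf" (0 to 1); they miss things now and then, are a little off and sometimes report something else, mostly with a low value. They report only what shows in the picture. A call takes as long as a camera call.
- models.boxes_of(picture, label): "rect" ([centre column, centre row, width, height] in pixels, round what is visible of it).
- models.outline_of(picture, label): "pixels" (384x512 bool, what is visible of it) and "rect" ([centre column, centre row, width, height] in pixels, round what is visible of it).
- models.landmark_of(picture, label): "position" ([column, row] in pixels: a listed point, or the origin of a listed thing).
The state is a dict: "time_s": time; "joint_pos": joint angles; "qd": joint speeds; "effort": joint torques, N m; "tcp_pos": TCP position; "orientation": TCP orientation; "force": force on the tool from outside, world axes, zero at the start; "wrist_torque": the same for the moment, N m; "grip_width": finger opening in m.
Only numpy, scipy, OpenCV 4.12 (cv2) and the standard library are available. Lean on these libraries where they do the work, as an engineer would, in place of code of your own. Each camera call takes 0.05 s, during which the arm holds its last target. There are 200 camera calls.

## Task

The clamp ring that joins the white extraction duct has been left open. Hook its brass wire bail over the keeper on the far half of the ring, drawn in snugly under the keeper's lip, then press the red handle down past centre until it lies home on its rubber stop and the ring is pulled shut. Go by feel: do not force the bail against the keeper, ram the handle onto its stop or lean on the duct, and leave the things lying on the bench where they are.

Things in the scene. Friction and masses are not known exactly. Their poses are not given: they have to be found in the camera images.
- duct: Fixed white duct, 125 mm across, lying level on saddles, axis 100 mm above the bench; white fan box at one end, copper elbow at the other. Origin: on the bench under the middle of the steel clamp ring (24 mm wide, 150 mm across, 175 mm high) round its joint. Its x runs across the duct from the near ring half (lever) to the far half (keeper), y along the duct, z up.
- clamp: The steel clamp ring's near half with the lever's bracket, fixed on the duct. Origin and axes as the duct's.
- stop_pad: Black rubber stop, 12 x 18 x 9 mm, on a tongue under the lever, 43 mm from lever_pivot; the handle's underside lands on it when home. Origin at its centre.
- lever_pivot (a point): Axis of the lever, parallel to duct y, on the near half: 22 mm to duct -x of the ring's middle, 190 mm above the bench, between two 3 mm cheeks (28 mm over all).
- lever (a joint): Handle angle (rad): 0 = home on its rubber stop, pointing to duct -x and drooping 0.24 below level; grows as the handle rises and tips over to duct +x (1.81 = upright, most 2.1). Stiff, stays where left. Hooked, pressing it down takes up to about 10 N near its end, hardest about 0.7; below about 0.2 it is past centre and snaps home.
- handle_end (a point): Free end of the red handle on its middle line, 82 mm from lever_pivot. Red sleeve 52 mm long (30 to 82 mm from the pivot), 20 mm wide, 9 mm thick.
- bail_pin (a point): Pin by which the bail hangs on the lever, on the handle's middle line nearly, 26 mm from lever_pivot; it travels with the lever (0.04 rad above the handle's line).
- bail (a joint): Bail angle on the lever (rad), -0.3 to 2.4; grows as its bar rises. The legs' rise above level, pointing to duct +x, is bail minus lever (0 = level). Its pin is stiff: the bail stays where it is put, and starts raised. Held across its legs it must turn in the grip as it is swung, and can slip a little along the pads.
- bail_bar (a point): Middle of the cross bar of the bail, a U of 6 mm brass wire: bar along duct y, two legs 36 mm apart on centres (42 mm over all) and 78 mm long from bail_pin. The legs pass either side of lever and keeper and can be gripped across, beside the bar.
- clamp_half (a joint): Opening of the far ring half about a hinge under the duct (rad): 0.055 = ajar as left, about 8 mm open at the top; under 0.015 = shut. A gasket holds it ajar; pulling the keeper to duct -x takes about 9 N per mm.
- keeper_seat (a point): Where the bar's middle must lie in the keeper, a steel hook 18 mm wide on the far half. Seat plate 3 mm below this point, running 17 mm to duct +x; post 3 mm to its -x side; lip over it, underside 5 mm and top 9 mm above, reaching 3.5 mm to its +x side. So the bar enters from +x, sliding in over the seat in a mouth 8 mm high. Moves with clamp_half.
- pen: White 3D drawing pen, 130 mm long, 32 mm thick, lying on the bench. Origin under its middle. Bystander.
- screwdriver: Screwdriver, 150 mm long, lying along the duct, origin under its middle, on on the bench. Bystander.
- jar: Clear jar with a red cap, 56 mm across, 75 mm high. Origin under its middle. Bystander.
- panel: Red plastic panel, 90 x 70 x 6 mm, lying flat. Origin under its middle. Bystander.

How it is judged:
On the way:
1. the bail's cross bar lies hooked on the keeper, under its lip, while the handle is still up (value of joint lever above 0.8 rad and x of bail_bar in the frame of keeper_seat between -0.004 and 0.004 m and z of bail_bar in the frame of keeper_seat between -0.004 and 0.005 m), for 0.2 s.
At the end, for the whole second after the job is handed in: The handle lies home on its stop (lever joint under 0.06 rad), the far half is drawn shut (clamp_half joint under 0.018 rad), and the bail's bar is hooked under the keeper's lip (within about 4 mm of keeper_seat) and pulls on it with more than 25 N (value of joint lever below 0.06 rad and value of joint clamp_half below 0.018 rad and x of bail_bar in the frame of keeper_seat between -0.004 and 0.004 m and z of bail_bar in the frame of keeper_seat between -0.004 and 0.005 m and contact force between bail and clamp_half above 25 N); the robot touches nothing.
It fails at once if the bail is forced against the keeper: more than 25 N between them while the robot holds or pushes the bail (contact force between the fingers and bail above 1 N and contact force between bail and clamp_half above 25 N).
It fails at once if the robot leans on the duct with more than 30 N (contact force between any of the arm, the fingers and duct above 30 N).
It fails at once if the handle is rammed onto its stop with more than 60 N (contact force between lever and stop_pad above 60 N).
It fails at once if a thing lying on the bench is shifted by more than 20 mm (distance of any of pen, screwdriver, jar, panel from where it was at the start of the episode above 0.02 m).
It also fails if it takes over 70 s, if anything falls off the work surface, if the arm or the gripper's body presses on something with over 40 N, if the wrist force passes 120 N, or if a joint passes its speed limit or range.

## Working session

There is one attempt and no reset: what is moved stays moved. The work goes in short steps, Python scripts to look and compute and a tool call to move; the robot and the scene stay as the last step left them, time stands still between calls to the robot, and variables do not carry over. Pictures are saved under pics/ and viewed, about 8 in all and at most 12, crops included, and the job is handed in when it is done.

Besides the shell and the picture viewer there is one more tool, called after "Emit:" by a JSON object that holds its "fn" and its "kwargs". servo_tool: Moves the arm, as the interface text tells. Its arguments: {"type":"object","properties":{"moves":{"type":"array","items":{"type":"array","items":{"type":"number"}}},"newtons":{"type":"number"}},"required":["moves"]}

```bash
ls; mkdir -p pics; cat > h.py <<'E'
import numpy as np, cv2
from scipy.optimize import least_squares
from scipy.spatial.transform import Rotation as Rn
from cell import arm, vision, finish_job, models
def proj(f,X):
    K=np.array([[f['fx'],0,f['cx']],[0,f['fy'],f['cy']],[0,0,1.]])
    return cv2.projectPoints(np.atleast_2d(np.float64(X)),cv2.Rodrigues(np.array(f['R'],float))[0],np.array(f['t'],float),K,np.array(f['D'],float))[0][:,0]
def tri(obs,x0=(0.5,0,0.15)):
    r=least_squares(lambda X:np.concatenate([proj(f,X)[0]-p for f,p in obs]),x0)
    return r.x,np.abs(r.fun).max()
def save(f,n,box=None):
    im=f['image'][...,::-1]
    if box: 
        a,b,c,d=box; im=im[b:d,a:c]; s=min(800/(c-a),600/(d-b)); im=cv2.resize(im,None,fx=s,fy=s,interpolation=cv2.INTER_CUBIC)
    cv2.imwrite('pics/'+n,im)
E
python3 - <<'E'
from h import *
o=arm.get_obs(); print(o['tcp_pos'],o['orientation'],o['grip_width'])
fs={n:vision.grab_frame(n) for n in('side','top')}
for n,f in fs.items():
    save(f,n+'0.png'); C=-np.array(f['R']).T@np.array(f['t']); print(n,C,f['fx'])
for l in ['duct','clamp','stop_pad','lever_pivot','handle_end','bail_pin','bail_bar','keeper_seat','pen','screwdriver','jar','panel']:
    ob=[]
    for n,f in fs.items():
        r=models.landmark_of(f,l)
        if r: ob.append((f,np.array(r[0]['position']))); print(l,n,np.round(r[0]['position'],1),round(r[0]['conf'],2))
    if len(ob)==2: X,e=tri(ob); print('   ',l,X.round(4),e.round(1))
E
```

```text
pics
[ 0.24887698 -0.48989316  0.23848191] [ 9.72532544e-01  2.32765156e-01 -3.13241950e-05 -9.12085402e-04] 0.08504422919635037
side [0.06149425 0.80348411 0.60524446] 431.56964455620715
top [0.38261529 0.1674417  1.11979596] 458.46908055417657
duct top [310.6 140.3] 0.66
clamp side [229.9 201. ] 0.77
clamp top [309.1 138.1] 0.56
    clamp [0.6319 0.03   0.0133] 1.6
stop_pad side [301.6 241.6] 0.63
stop_pad top [318.8 149.6] 0.44
    stop_pad [ 0.56   -0.0562 -0.1438] 32.7
lever_pivot side [234.3 138. ] 0.8
lever_pivot top [321.4 129.1] 0.62
    lever_pivot [0.6106 0.0273 0.1951] 1.9
handle_end side [247.8 116. ] 0.78
handle_end top [326.  142.1] 0.76
    handle_end [0.5699 0.0278 0.258 ] 1.9
bail_pin side [237.8 134.9] 0.73
bail_pin top [324.8 132.3] 0.88
    bail_pin [0.6029 0.0217 0.2025] 1.5
bail_bar side [211.2 109.9] 0.76
bail_bar top [323.9  94.1] 0.59
    bail_bar [0.6664 0.0335 0.2581] 0.9
keeper_seat top [320.8  99.7] 0.68
pen side [291.3 279.4] 0.69
pen top [237.4 246.9] 0.68
    pen [ 0.3613  0.199  -0.004 ] 1.1
screwdriver side [333.2 218.3] 0.63
screwdriver top [339.9 243.8] 0.95
    screwdriver [ 0.375  -0.0513 -0.0035] 1.6
jar side [300.4 242.9] 0.97
jar top [286.3 231.4] 0.88
    jar [ 0.4013  0.0803 -0.003 ] 1.6
panel side [252.6 338.9] 0.89
panel top [166.8 253.4] 0.57
    panel [ 0.3445  0.3725 -0.0021] 0.6
```

View pics/side0.png

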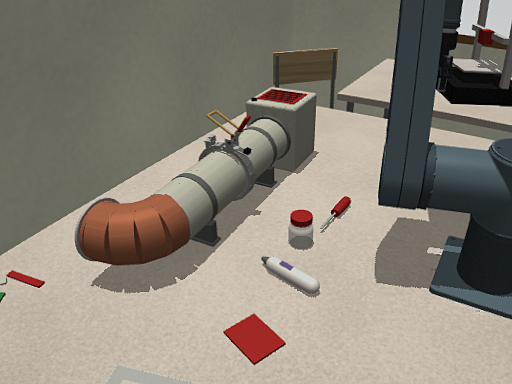

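View pics/top0.png

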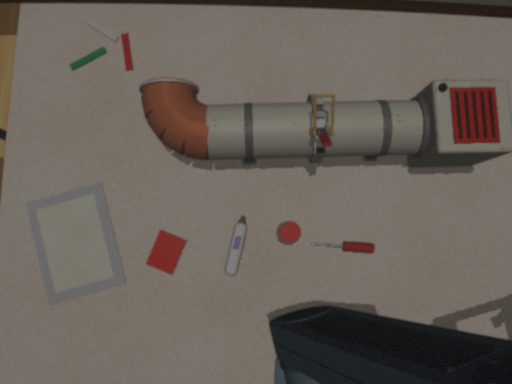

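Side view: ring with lever near (235,140) and bail raised to (211,110). Top view: bail at (323,95–135), handle at (326,140), bystanders well on the near side of the duct. Next I fit the linkage model to the landmarks.

```bash
cat >> h.py <<'E'
def back(f,p,z):
    K=np.array([[f['fx'],0,f['cx']],[0,f['fy'],f['cy']],[0,0,1.]])
    u=cv2.undistortPoints(np.float64([[p]]),K,np.array(f['D'],float))[0,0]
    R=np.array(f['R']);C=-R.T@np.array(f['t']);d=R.T@np.array([u[0],u[1],1]);return C+d*(z-C[2])/d[2]
def model(q):
    # q: dx,dy,yaw,lever,bail,sx,sz -> world points
    dx,dy,yaw,l,b,sx,sz=q
    pv=np.array([-.022,0,.190]); d=lambda a:np.array([-np.cos(a),0,np.sin(a)])
    P={'clamp':np.zeros(3),'lever_pivot':pv,'handle_end':pv+.082*d(l-.24),'bail_pin':pv+.026*d(l-.20)}
    r=b-l; P['bail_bar']=P['bail_pin']+.078*np.array([np.cos(r),0,np.sin(r)]); P['keeper_seat']=np.array([sx,0,sz])
    c,s=np.cos(yaw),np.sin(yaw); M=np.array([[c,-s,0],[s,c,0],[0,0,1]])
    return {k:M@v+[dx,dy,0] for k,v in P.items()}
def fit(yaw,n=3,verbose=1):
    ob=[]
    for i in range(n):
        for cam in('side','top'):
            f=vision.grab_frame(cam)
            for l in ['clamp','lever_pivot','handle_end','bail_pin','bail_bar','keeper_seat']:
                r=models.landmark_of(f,l)
                if r and r[0]['conf']>.4: ob.append((l,f,np.array(r[0]['position']),cam))
    x0=[.63,.03,yaw,1.27,1.85,.036,.19]
    def res(q):
        P=model(q); e=[(proj(f,P[l])[0]-p) for l,f,p,_ in ob]
        return np.concatenate(e+[[(q[2]-yaw)/.004,(q[6]-.19)/.002,(q[5]-.038)/.006]])
    s=least_squares(res,x0,loss='soft_l1')
    if verbose:
        P=model(s.x); 
        for l in P:
            for cam in('side','top'):
                e=[p-proj(f,P[l])[0] for k,f,p,c in ob if k==l and c==cam]
                if e: print(l,cam,P[l].round(4),np.round(e,1).tolist())
    print('q',s.x.round(4)); return s.x
E
python3 - <<'E'
from h import *
f=vision.grab_frame('top'); g=cv2.GaussianBlur(cv2.cvtColor(f['image'],cv2.COLOR_RGB2GRAY),(5,3),0).astype(float)
pts=[[],[]]
for c in list(range(258,304,3))+list(range(342,378,3)):
    e=np.abs(np.gradient(g[:,c])); 
    for i,(a,b) in enumerate([(88,112),(145,170)]):
        r=a+np.argmax(e[a:b]); pts[i].append((c,r+0.5*(e[r-1]-e[r+1])/(e[r-1]-2*e[r]+e[r+1]) if e[r-1]+e[r+1]<2*e[r] else r))
for p in pts:
    w=np.array([back(f,x,.1) for x in p]); k=np.polyfit(w[:,1],w[:,0],1)
    r=w[:,0]-np.polyval(k,w[:,1]); m=np.abs(r)<.003; k=np.polyfit(w[m,1],w[m,0],1); print('yaw',-np.arctan(k[0]),m.sum(),len(m),r.std(), 'x at y=.03',np.polyval(k,.03))
    yaw=-np.arctan(k[0])
ys=[yaw]
fit(yaw)
b=[250,60,400,172]; save(f,'topc.png',b); s=vision.grab_frame('side'); save(s,'sidec.png',[170,90,290,180])
E
```

```text
yaw 0.05758647153110402 28 28 0.00030193095709759373 x at y=.03 0.7027082174973162
yaw 0.05749191960176765 28 28 0.0007808642379387053 x at y=.03 0.5504449550288275
clamp side [0.636 0.031 0.   ] [[0.3, -4.1], [0.7, -1.8]]
clamp top [0.636 0.031 0.   ] [[3.6, -0.9], [0.1, 2.9], [-0.0, -0.6]]
lever_pivot side [0.614  0.0298 0.19  ] [[1.7, -1.5], [1.9, -1.6], [-2.7, 63.7]]
lever_pivot top [0.614  0.0298 0.19  ] [[-0.4, -1.7], [1.3, -2.5], [-0.6, 0.5]]
handle_end side [0.5674 0.0272 0.2574] [[0.4, -0.6], [-0.3, -0.4], [0.3, -0.3]]
handle_end top [0.5674 0.0272 0.2574] [[-1.6, 1.1], [-1.9, -0.5], [-0.3, -0.8]]
bail_pin side [0.6001 0.029  0.2119] [[-0.4, 3.5], [-0.8, 2.3], [2.6, 0.3]]
bail_pin top [0.6001 0.029  0.2119] [[-0.4, -1.1], [-0.6, 0.8]]
bail_bar side [0.6654 0.0327 0.2545] [[0.3, 0.2], [0.4, -0.7], [-2.3, 0.6]]
bail_bar top [0.6654 0.0327 0.2545] [[0.2, -1.1], [-0.6, 1.8], [-0.1, 1.5]]
keeper_seat side [0.6725 0.0331 0.1889] [[-0.7, 0.4], [-0.8, 0.2], [2.2, 0.4]]
keeper_seat top [0.6725 0.0331 0.1889] [[5.4, -1.1], [3.0, 1.2]]
q [0.636  0.031  0.0559 1.2041 1.7815 0.0366 0.1889]
```

View pics/sidec.png

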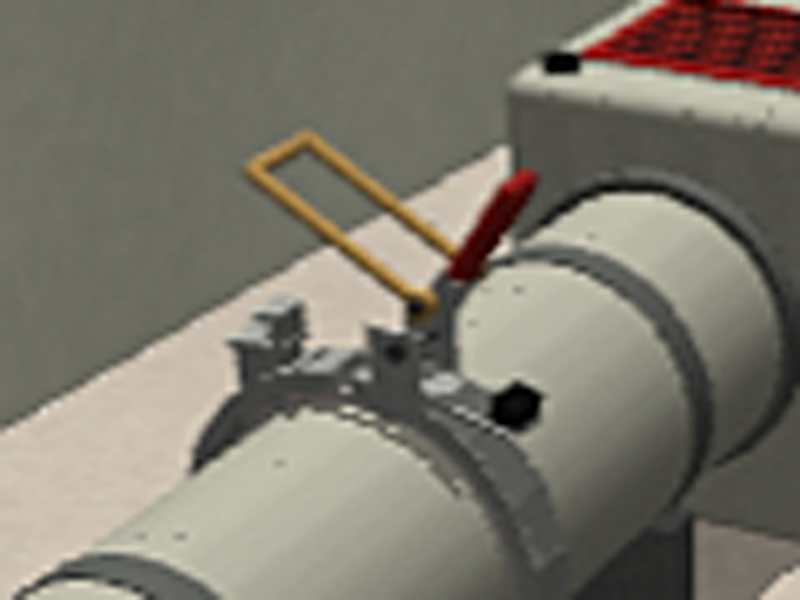

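Model fits within about 2 px, and the seat and pin distances agree with the given sizes. Setting out.

Emit:
{"fn": "servo_tool", "kwargs": {"moves": [[1,0,0,-40,0,0,0.138],[1,0,0,-40,0,0,0.138],[1,0,0,-40,0,0,0.138],[1,25.6,-29.3,0,0,0,0],[1,25.6,-29.3,0,0,0,0],[1,25.6,-29.3,0,0,0,0],[1,25.6,-29.3,0,0,0,0],[1,25.6,-29.3,0,0,0,0],[1,25.6,-29.3,0,0,0,0],[1,25.6,-29.3,0,0,0,0],[1,25.6,-29.3,0,0,0,0],[1,25.6,-29.3,0,0,0,0]], "newtons": 30}}

```text
time_s: 4.7
tcp_pos: [0.4651, -0.2129, 0.3595]
orientation: [1.0, 0.028, 0.0, 0.0]
force: [-0.4, 0.1, 0.6]
grip_width: 0.0855
```

Emit:
{"fn": "servo_tool", "kwargs": {"moves": [[1,25.6,-29.3,0,0,0,0],[1,25.6,-29.3,0,0,0,0],[1,25.6,-29.3,0,0,0,0],[1,25.6,-29.3,0,0,0,0],[1,25.6,-29.3,0,0,0,0],[1,25.6,-29.3,0,0,0,0],[1,25.6,-29.3,0,0,0,0],[1,25.6,-29.3,0,0,0,0],[1,0,0,0,0,0,0]]}}

```text
time_s: 5.6
tcp_pos: [0.6575, 0.0353, 0.3577]
orientation: [1.0, 0.03, -0.0, -0.001]
force: [0.2, -0.1, -0.7]
grip_width: 0.0851
```

Emit:
{"fn": "servo_tool", "kwargs": {"moves": [[1,-2.5,3,30,0,0,0],[1,0,0,40,0,0,0],[1,0,0,35,0,0,0],[1,0,0,15,0,0,0],[1,0,0,0,0,0,0]]}}

```text
time_s: 6.1
tcp_pos: [0.6514, 0.0276, 0.236]
orientation: [1.0, 0.028, -0.003, -0.0]
force: [-0.0, -0.1, -0.3]
grip_width: 0.0856
```

```bash
python3 - <<'E'
from h import *
f=vision.grab_frame('side'); save(f,'side1.png',[150,50,310,170]); o=arm.get_obs(); print(o['tcp_pos'],o['force'])
E
```

```text
[0.65262641 0.02758166 0.23833911] [ 0.03735927 -0.35315639  0.95783834]
```

View pics/side1.png

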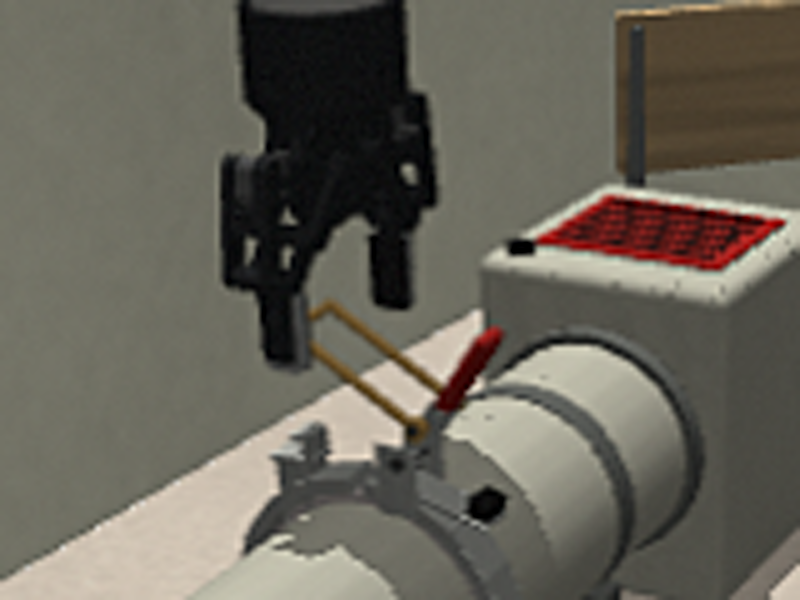

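Emit:
{"fn": "servo_tool", "kwargs": {"moves": [[1,2,-4,0,0,0,0],[0.5,0,0,0,0,0,0],[0.3,0,0,0,0,0,0],[0.3,0,0,0,0,0,0],[0.3,0,0,0,0,0,0],[0.3,0,0,0,0,0,0],[0.3,0,0,0,0,0,0]], "newtons": 30}}

```text
time_s: 6.85
tcp_pos: [0.6557, 0.032, 0.2399]
orientation: [1.0, 0.028, 0.001, 0.0]
force: [2.2, -0.9, 2.4]
grip_width: 0.0408
```

```bash
python3 - <<'E'
from h import *
o=arm.get_obs(); print(o['tcp_pos'],o['force'],o['grip_width'])
q=fit(.0575,2,0); P=model(q); print({k:v.round(4).tolist() for k,v in P.items()})
# bar path in duct frame -> TCP world (g: grasp distance from pin)
pv=np.array([-.022,.190]); sx,sz=.0366,.1889
tc=o['tcp_pos']+np.array([0,0,.011]); g=np.linalg.norm((tc-P['bail_pin'])[[0,2]]); print('g',g)
for bx,bz in [(12,45),(14,30),(13,16),(12,8),(11,1),(5,1),(0,1)]:
    B=np.array([sx+bx/1e3,sz+bz/1e3])
    th=[t for t in np.arange(.7,2.1,.002) if np.linalg.norm(B-pv-.026*np.array([-np.cos(t-.2),np.sin(t-.2)]))>.078]
    t=th[0] if th else 9
    pin=pv+.026*np.array([-np.cos(t-.2),np.sin(t-.2)])
    t=min(np.arange(.7,2.1,.002),key=lambda t:abs(np.linalg.norm(B-pv-.026*np.array([-np.cos(t-.2),np.sin(t-.2)]))-.078))
    pin=pv+.026*np.array([-np.cos(t-.2),np.sin(t-.2)]); u=(B-pin)/np.linalg.norm(B-pin); G=pin+.066*u
    print((bx,bz),'lever',t,'rise',np.arctan2(u[1],u[0]).round(2),'G local',(1e3*G).round(1),'TCP world x,z',(1e3*(G+[.636,-.011])).round(1))
E
```

```text
[0.65570454 0.03196977 0.23991614] [ 2.17973076 -0.89621517  2.40423354] 0.04076689651539017
q [0.638  0.0305 0.0566 1.1334 1.6868 0.0368 0.1887]
{'clamp': [0.638, 0.0305, 0.0], 'lever_pivot': [0.616, 0.0293, 0.19], 'handle_end': [0.5647, 0.0264, 0.2539], 'bail_pin': [0.6006, 0.0284, 0.2109], 'bail_bar': [0.6668, 0.0322, 0.2519], 'keeper_seat': [0.6747, 0.0326, 0.1887]}
g 0.06811142919310857
(12, 45) lever 1.5700000000000007 rise 0.24 G local [ 36.9 231.1] TCP world x,z [672.9 220.1]
(14, 30) lever 1.5640000000000007 rise 0.04 G local [ 38.6 218.4] TCP world x,z [674.6 207.4]
(13, 16) lever 1.5500000000000007 rise -0.13 G local [ 37.7 206.5] TCP world x,z [673.7 195.5]
(12, 8) lever 1.5720000000000007 rise -0.24 G local [ 37.  199.8] TCP world x,z [673.  188.8]
(11, 1) lever 1.6160000000000008 rise -0.34 G local [ 36.3 193.9] TCP world x,z [672.3 182.9]
(5, 1) lever 1.3480000000000005 rise -0.31 G local [ 30.2 193.6] TCP world x,z [666.2 182.6]
(0, 1) lever 1.0680000000000003 rise -0.26 G local [ 25. 193.] TCP world x,z [661. 182.]
```

Emit:
{"fn": "servo_tool", "kwargs": {"moves": [[0.3,4,0,3,0,0,0],[0.3,4,0,4,0,0,0],[0.3,4,0,4,0,0,0],[0.3,4,0,5,0,0,0],[0.3,2,0,5,0,0,0],[0.3,0,0,5,0,0,0],[0.3,0,0,5,0,0,0],[0.3,0,0,0,0,0,0]]}}

```text
time_s: 9.05
tcp_pos: [0.6733, 0.0332, 0.2076]
orientation: [1.0, 0.028, -0.0, -0.0]
force: [0.5, -2.6, 2.1]
grip_width: 0.0405
```

```bash
python3 - <<'E'
from h import *
q=fit(.0575,2,1); f=vision.grab_frame('side'); save(f,'side2.png',[170,70,290,160])
o=arm.get_obs(); print(o['tcp_pos'],o['force'],o['grip_width'],o['orientation'])
E
```

```text
clamp side [0.6346 0.0275 0.    ] [[-0.6, -4.7]]
lever_pivot side [0.6126 0.0262 0.19  ] [[0.4, -1.5], [3.4, -0.4]]
lever_pivot top [0.6126 0.0262 0.19  ] [[-1.2, -0.6], [-0.6, 0.2]]
handle_end side [0.5803 0.0244 0.2653] [[0.8, -0.2], [0.1, 0.2]]
handle_end top [0.5803 0.0244 0.2653] [[-21.0, -0.8]]
bail_pin side [0.6033 0.0257 0.2143] [[1.4, 2.5]]
bail_bar side [0.6812 0.0302 0.2159] [[-1.6, 1.8], [-0.2, -2.4]]
bail_bar top [0.6812 0.0302 0.2159] [[-2.0, -1.2], [1.4, 11.4]]
keeper_seat side [0.6723 0.0296 0.189 ] [[-1.7, 0.0], [38.4, 16.0]]
keeper_seat top [0.6723 0.0296 0.189 ] [[1.7, -1.8], [1.3, 0.7]]
q [0.6346 0.0275 0.057  1.4051 1.4256 0.0378 0.189 ]
[0.67317758 0.03316272 0.20837682] [ 0.00914864 -2.72110808  3.64483842] 0.04077308157056236 [9.99610245e-01 2.79169464e-02 4.59382345e-05 7.50540853e-06]
```

View pics/side2.png

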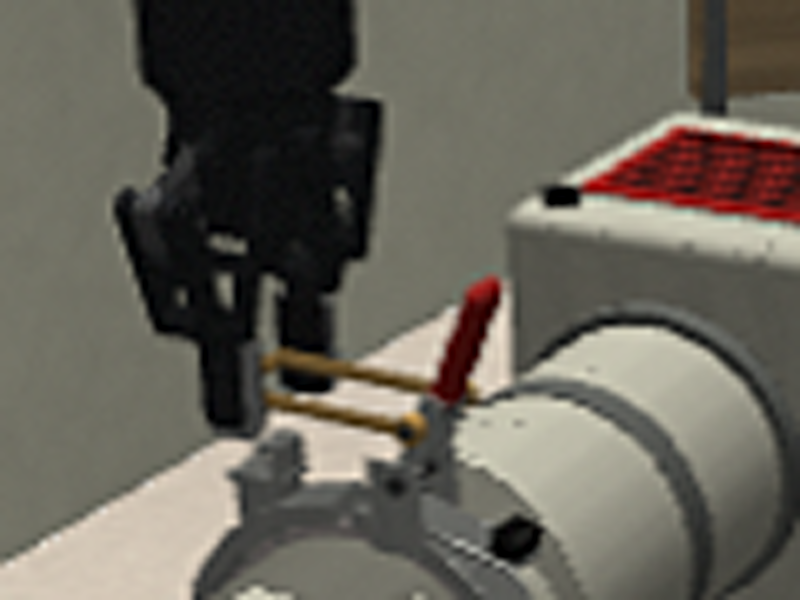

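Emit:
{"fn": "servo_tool", "kwargs": {"moves": [[0.3,3,0,2,0,0,0],[0.3,2,0,4,0,0,0],[0.3,0,0,4,0,0,0],[0.3,0,0,0,0,0,0]]}}

```text
time_s: 10.9
tcp_pos: [0.6777, 0.0335, 0.1976]
orientation: [1.0, 0.028, -0.001, -0.0]
force: [-1.6, -2.9, 2.7]
grip_width: 0.0408
```

```bash
cat >> h.py <<'E'
def fit2(n=3):
    """lever, bail with the duct pose fixed; also G-based bar"""
    ob=[]
    for i in range(n):
        for cam in('side','top'):
            f=vision.grab_frame(cam)
            for l in ['handle_end','bail_pin','bail_bar']:
                r=models.landmark_of(f,l)
                if r and r[0]['conf']>.4: ob.append((l,f,np.array(r[0]['position']),cam))
    md=lambda q:model([.636,.030,.0575,q[0],q[1],.037,.189])
    s=least_squares(lambda q:np.concatenate([proj(f,md(q)[l])[0]-p for l,f,p,_ in ob]),[1.4,1.3],loss='soft_l1')
    P=md(s.x); o=arm.get_obs(); G=np.array(o['tcp_pos'])
    print('lever,bail,rise',s.x.round(3),(s.x[1]-s.x[0]).round(3),'bar-seat mm',(1e3*(P['bail_bar']-P['keeper_seat'])).round(1),'tcp-bar',(1e3*(G-P['bail_bar'])).round(1),'tcp-pin',(1e3*(G-P['bail_pin'])).round(1))
    for l,f,p,c in ob: print(l,c,(p-proj(f,P[l])[0]).round(1),end='; ')
    print('\n',o['time_s'],o['tcp_pos'].round(4),o['force'].round(1),o['grip_width'].round(4)); return f
E
python3 - <<'E'
from h import *
fit2()
E
```

```text
lever,bail,rise [ 1.496 -0.007] -1.503 bar-seat mm [-60.7  -3.5 -51.8] tcp-bar [65.6  4.8 61.1] tcp-pin [ 70.8   5.1 -16.7]
handle_end side [-2.6  0.2]; bail_pin side [0.3 1.9]; bail_bar side [100.6  58.8]; bail_bar top [-8.8 -0. ]; handle_end side [0.4 1.9]; bail_pin side [1.  2.2]; bail_bar side [-31.  -31.4]; handle_end side [-2.2  0.9]; bail_pin side [  0.5 -23.9]; bail_bar side [ 21.9 180. ]; bail_bar top [  5.4 -42.2]; Traceback (most recent call last):
  File "<stdin>", line 2, in <module>
  File "h.py", line 62, in fit2
    print('\n',o['time_s'],o['tcp_pos'].round(4),o['force'].round(1),o['grip_width'].round(4)); return f
                                                                     ^^^^^^^^^^^^^^^^^^^^^
AttributeError: 'float' object has no attribute 'round'
```

```bash
sed -i "s/o\['grip_width'\].round(4)/o['grip_width']/; s/bail_pin','bail_bar'\]:/bail_pin']:/; s/\[1.4,1.3\],loss/[1.4],loss/; s/q\[0\],q\[1\],.037/q[0],1.3,.037/" h.py
sed -i "s/^    print('lever,bail.*/    G=G+[0,0,.007]; v=G-P['bail_pin']; rise=np.arctan2(v[2],np.hypot(v[0],v[1])); print('lever',s.x.round(3),'rise',rise.round(3),'g',np.linalg.norm(v[[0,2]]).round(4),'bar-seat x,z mm',1e3*(P['bail_pin']+.078*v\/np.linalg.norm(v)-P['keeper_seat']).round(4)[[0,2]])/" h.py
python3 - <<'E'
from h import *
f=fit2(1); f=vision.grab_frame('side'); save(f,'side3.png',[180,80,280,155])
E
```

```text
lever [1.547] rise -0.143 g 0.0703 bar-seat x,z mm [12.3 15.2]
handle_end side [-1.2  1.1]; bail_pin side [3.3 2.2]; 
 12.4 [0.6779 0.0334 0.1983] [-3.5 -3.6  1.7] 0.04046690298569059
```

View pics/side3.png

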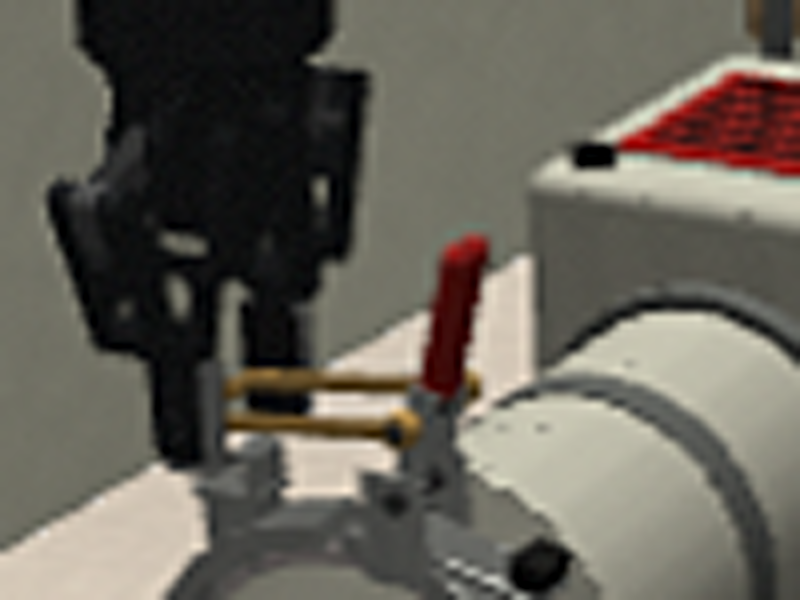

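Emit:
{"fn": "servo_tool", "kwargs": {"moves": [[0.3,0,0,3,0,0,0],[0.3,0,0,3,0,0,0],[0.3,0,0,3,0,0,0],[0.3,0,0,0,0,0,0]]}}

```text
time_s: 12.85
tcp_pos: [0.6785, 0.0334, 0.1889]
orientation: [1.0, 0.028, 0.0, -0.0]
force: [-0.4, -2.4, 3.1]
grip_width: 0.0405
```

Emit:
{"fn": "servo_tool", "kwargs": {"moves": [[0.3,0,0,1.5,0,0,0],[0.3,0,0,1.5,0,0,0],[0.3,0,0,0,0,0,0]]}}

```text
time_s: 13.15
tcp_pos: [0.6782, 0.0335, 0.1861]
orientation: [1.0, 0.028, 0.0, -0.0]
force: [-0.9, -3.0, 2.2]
grip_width: 0.0407
```

```bash
python3 - <<'E'
from h import *
f=fit2(2); f=vision.grab_frame('side'); save(f,'side4.png',[180,90,280,165])
E
```

```text
lever [1.63] rise -0.318 g 0.0715 bar-seat x,z mm [11.3  2.3]
handle_end side [-0.3  0.2]; bail_pin side [0.2 1.3]; handle_end side [-0.9  2. ]; bail_pin side [1.9 2.2]; 
 13.75 [0.6783 0.0334 0.1863] [-0.1 -2.5  1.3] 0.040636385788744844
```

View pics/side4.png

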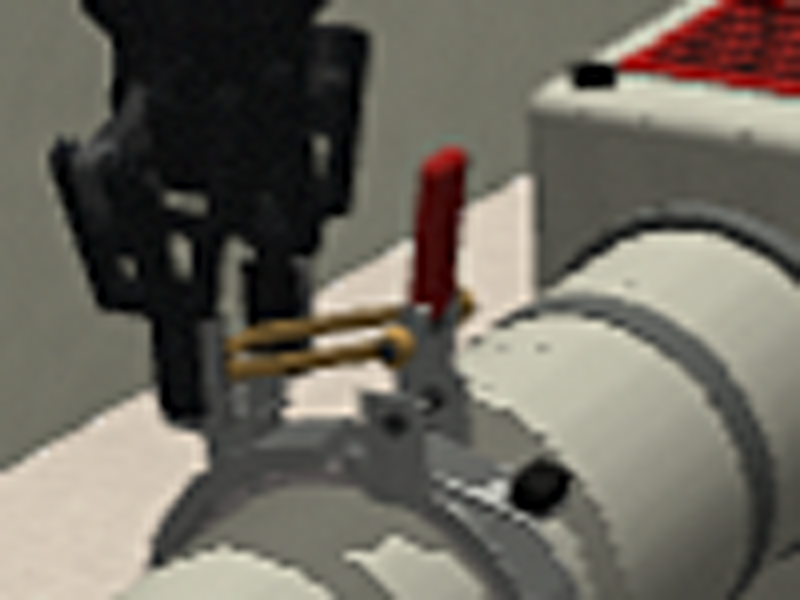

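Emit:
{"fn": "servo_tool", "kwargs": {"moves": [[0.3,0,0,1,0,0,0],[0.3,0,0,0,0,0,0]]}}

```text
time_s: 14.0
tcp_pos: [0.6781, 0.0334, 0.1854]
orientation: [1.0, 0.028, -0.0, 0.0]
force: [-0.9, -2.6, 4.0]
grip_width: 0.0408
```

Emit:
{"fn": "servo_tool", "kwargs": {"moves": [[0.3,0,0,1,0,0,0],[0.3,0,0,0,0,0,0]]}}

```text
time_s: 14.2
tcp_pos: [0.678, 0.0334, 0.1843]
orientation: [1.0, 0.028, -0.0, -0.0]
force: [-0.3, -2.2, 4.8]
grip_width: 0.0407
```

Emit:
{"fn": "servo_tool", "kwargs": {"moves": [[0.3,0,0,0.7,0,0,0],[0.3,0,0,0,0,0,0]]}}

```text
time_s: 14.4
tcp_pos: [0.6781, 0.0334, 0.1836]
orientation: [1.0, 0.028, -0.0, 0.0]
force: [-2.0, -3.5, 4.1]
grip_width: 0.0404
```

Emit:
{"fn": "servo_tool", "kwargs": {"moves": [[0.3,0,0,0.8,0,0,0],[0.3,0,0,0,0,0,0]]}}

```text
time_s: 14.6
tcp_pos: [0.6781, 0.0335, 0.1827]
orientation: [1.0, 0.028, -0.0, -0.0]
force: [-1.6, -3.6, 4.0]
grip_width: 0.0405
```

Emit:
{"fn": "servo_tool", "kwargs": {"moves": [[0.3,0,0,0.8,0,0,0],[0.3,0,0,0,0,0,0]]}}

```text
time_s: 14.8
tcp_pos: [0.6782, 0.0334, 0.1819]
orientation: [1.0, 0.028, -0.0, -0.0]
force: [-2.9, -2.5, 2.6]
grip_width: 0.0406
```

```bash
python3 - <<'E'
from h import *
f=fit2(2); f=vision.grab_frame('side'); t=vision.grab_frame('top')
for F in (f,t):
    for l in('bail_bar','keeper_seat','bail_pin'): print(l,[(np.round(r['position'],1).tolist(),round(r['conf'],2)) for r in models.landmark_of(F,l)][:2])
a=cv2.resize(f['image'][95:145,190:255,::-1],None,fx=6.1,fy=6.1,interpolation=3); b=cv2.resize(t['image'][75:125,290:355,::-1],None,fx=6.1,fy=6.1,interpolation=3)
cv2.imwrite('pics/c5.png',np.hstack([a,b]))
E
```

```text
lever [1.694] rise -0.386 g 0.0714 bar-seat x,z mm [11.2 -2.4]
handle_end side [2.7 1. ]; bail_pin side [ 0.1 -0.2]; handle_end top [-3.3  0.2]; handle_end side [0.1 0.3]; bail_pin side [-0.6 -0.5]; handle_end top [ -5.9 -27.4]; 
 15.4 [0.6782 0.0335 0.182 ] [-1.7 -3.4  3. ] 0.04055439211844281
bail_bar [([207.7, 133.4], 0.49)]
keeper_seat [([211.4, 136.8], 0.76)]
bail_pin [([229.3, 131.1], 0.69)]
bail_bar [([319.6, 95.8], 0.48)]
keeper_seat [([322.2, 102.0], 0.61)]
bail_pin []
```

View pics/c5.png

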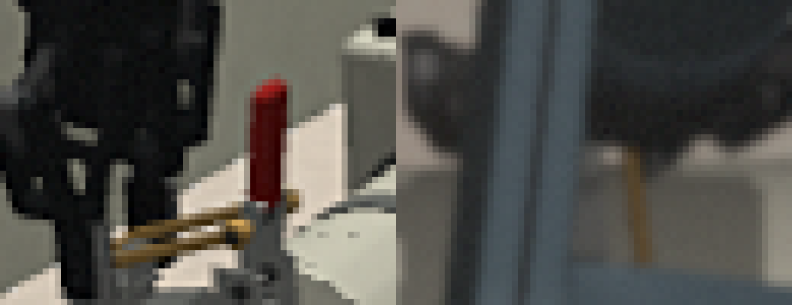

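```bash
python3 - <<'E'
from h import *
f=vision.grab_frame('side')
c,s=np.cos(.0575),np.sin(.0575); W=lambda x,y,z:[.636+c*x-s*y,.030+s*x+c*y,z]
for lv in(1.6,1.69):
  a=lv-.2; px,pz=-.022-.026*np.cos(a),.19+.026*np.sin(a)
  for r in(-.2,-.26,-.32,-.38,-.44):
    out=[]
    for y in(.018,-.018):
        L=proj(f,[W(px+g*np.cos(r),y,pz+g*np.sin(r)) for g in np.linspace(0,.078,40)])
        out+=[np.interp(-209.5,-L[:,0],L[:,1]).round(1),np.interp(-220,-L[:,0],L[:,1]).round(1)]
    print(lv,r,out,'bar x,z rel seat',(1e3*(px+.078*np.cos(r)-.037)).round(1),(1e3*(pz+.078*np.sin(r)-.189)).round(1))
im=f['image'].astype(int); m=(im[...,0]-im[...,2])
for col in(208,210,212,214,217,220,223):
    print(col,[(r,m[r,col]) for r in range(124,144) if m[r,col]>45])
E
```

```text
1.6 -0.2 [np.float64(133.3), np.float64(133.0), np.float64(128.4), np.float64(128.0)] bar x,z rel seat 13.0 11.1
1.6 -0.26 [np.float64(134.6), np.float64(133.5), np.float64(130.1), np.float64(129.1)] bar x,z rel seat 12.0 6.6
1.6 -0.32 [np.float64(135.9), np.float64(134.1), np.float64(131.9), np.float64(130.2)] bar x,z rel seat 10.6 2.1
1.6 -0.38 [np.float64(137.3), np.float64(134.7), np.float64(133.6), np.float64(131.5)] bar x,z rel seat 9.0 -2.3
1.6 -0.44 [np.float64(138.8), np.float64(135.4), np.float64(135.3), np.float64(132.7)] bar x,z rel seat 7.2 -6.6
1.69 -0.2 [np.float64(133.0), np.float64(132.7), np.float64(128.1), np.float64(127.7)] bar x,z rel seat 15.3 11.4
1.69 -0.26 [np.float64(134.2), np.float64(133.2), np.float64(129.9), np.float64(128.8)] bar x,z rel seat 14.3 6.9
1.69 -0.32 [np.float64(135.5), np.float64(133.7), np.float64(131.6), np.float64(129.8)] bar x,z rel seat 12.9 2.4
1.69 -0.38 [np.float64(136.9), np.float64(134.3), np.float64(133.4), np.float64(131.0)] bar x,z rel seat 11.3 -2.0
1.69 -0.44 [np.float64(138.3), np.float64(134.8), np.float64(135.1), np.float64(132.2)] bar x,z rel seat 9.5 -6.3
208 []
210 [(133, np.int64(51)), (134, np.int64(55)), (136, np.int64(65)), (137, np.int64(59))]
212 [(132, np.int64(61)), (133, np.int64(60)), (136, np.int64(57)), (137, np.int64(53))]
214 [(132, np.int64(63)), (133, np.int64(54)), (135, np.int64(60)), (136, np.int64(57))]
217 [(131, np.int64(71)), (132, np.int64(57)), (135, np.int64(60)), (136, np.int64(54))]
220 [(130, np.int64(48)), (131, np.int64(54)), (134, np.int64(50)), (135, np.int64(52))]
223 [(130, np.int64(52)), (131, np.int64(51)), (133, np.int64(48)), (134, np.int64(52))]
```

Emit:
{"fn": "servo_tool", "kwargs": {"moves": [[0.3,0,0,0.8,0,0,0],[0.3,0,0,0,0,0,0]]}}

```text
time_s: 16.05
tcp_pos: [0.6782, 0.0334, 0.1813]
orientation: [1.0, 0.028, 0.0, 0.0]
force: [-1.7, -2.4, 4.5]
grip_width: 0.0402
```

Emit:
{"fn": "servo_tool", "kwargs": {"moves": [[0.3,0,0,0.8,0,0,0],[0.3,0,0,0,0,0,0]]}}

```text
time_s: 16.25
tcp_pos: [0.6782, 0.0334, 0.1804]
orientation: [1.0, 0.028, 0.0, -0.0]
force: [-1.4, -2.3, 4.1]
grip_width: 0.0407
```

Emit:
{"fn": "servo_tool", "kwargs": {"moves": [[0.3,0,0,0.8,0,0,0],[0.3,0,0,0,0,0,0]]}}

```text
time_s: 16.45
tcp_pos: [0.6782, 0.0335, 0.1795]
orientation: [1.0, 0.028, -0.0, -0.0]
force: [-1.1, -2.7, 3.7]
grip_width: 0.0404
```

```bash
cat >> h.py <<'E'
def legs():
    """lever and rise from leg pixels + handle landmark (side)"""
    ob=[];pts=[]
    c,s=np.cos(.0575),np.sin(.0575); W=lambda x,y,z:[.636+c*x-s*y,.030+s*x+c*y,z]
    for i in range(2):
        f=vision.grab_frame('side'); im=f['image'].astype(float); m=cv2.GaussianBlur(im[...,0]-im[...,2],(1,1),0)
        for l in('handle_end','bail_pin'):
            r=models.landmark_of(f,l)
            if r: ob.append((l,np.array(r[0]['position'])))
    for col in range(211,225,2):
        rr=[r for r in range(118,146) if m[r,col]>42]
        g=np.split(rr,np.where(np.diff(rr)>1)[0]+1) if rr else []
        if len(g)==2: pts.append((col,[np.average(x,weights=m[x,col]) for x in g]))
    def res(q):
        lv,r=q[:2]; a=lv-.2; px,pz=-.022-.026*np.cos(a),.19+.026*np.sin(a); e=[]
        P=model([.636,.03,.0575,lv,0,0,0])
        for l,p in ob: e+=list(proj(f,P[l])[0]-p+[0,q[2]])
        for k,y in((0,-.018),(1,.018)):
            L=proj(f,[W(px+g*np.cos(r),y,pz+g*np.sin(r)) for g in np.linspace(-.01,.078,30)])
            e+=[2*(np.interp(-col,-L[:,0],L[:,1])-p[k]+q[2]) for col,p in pts]
        return np.array(e+[q[2]/1.])
    s_=least_squares(res,[1.6,-.35,0],loss='soft_l1'); lv,r=s_.x[:2]; a=lv-.2
    print('legs: lever %.3f rise %.3f drow %.1f'%tuple(s_.x),'bar duct x,z mm',(1e3*(-.022-.026*np.cos(a)+.078*np.cos(r))).round(1),(1e3*(.19+.026*np.sin(a)+.078*np.sin(r))).round(1),len(pts),'cost',s_.cost.round(1)); 
    K=models.landmark_of(f,'keeper_seat'); print('seat px',[(np.round(k['position'],1),round(k['conf'],2)) for k in K[:1]],'model seat px',proj(f,W(.037,0,.189)).round(1), 'bar px',proj(f,W(-.022-.026*np.cos(a)+.078*np.cos(r),0,.19+.026*np.sin(a)+.078*np.sin(r))).round(1)); o=arm.get_obs(); print(o['time_s'],o['tcp_pos'].round(4),o['force'].round(1)); return f
E
python3 -c "
from h import *
legs()"
```

```text
legs: lever 1.708 rise -0.372 drow 0.8 bar duct x,z mm 49.0 187.6 7 cost 8.1
seat px [(array([210.9, 138.5]), 0.56)] model seat px [[210.4 136. ]] bar px [[206.4 135.7]]
16.8 [0.6782 0.0335 0.1795] [-0.9 -3.   2.8]
```

Emit:
{"fn": "servo_tool", "kwargs": {"moves": [[0.3,-1.5,0,0,0,0,0],[0.3,-1.5,0,0,0,0,0],[0.3,-1,0,0,0,0,0],[0.3,0,0,0,0,0,0]]}}

```text
time_s: 17.2
tcp_pos: [0.6747, 0.0332, 0.1798]
orientation: [1.0, 0.028, 0.001, -0.0]
force: [5.1, -1.9, 1.4]
grip_width: 0.0404
```

Emit:
{"fn": "servo_tool", "kwargs": {"moves": [[0.3,-1,0,0,0,0,0],[0.3,-1,0,0,0,0,0],[0.3,0,0,0,0,0,0]]}}

```text
time_s: 17.5
tcp_pos: [0.6738, 0.0332, 0.1801]
orientation: [1.0, 0.028, 0.002, -0.0]
force: [8.0, -1.5, 1.5]
grip_width: 0.0406
```

```bash
python3 -c "
from h import *
legs()"
```

```text
legs: lever 1.498 rise -0.348 drow 0.6 bar duct x,z mm 44.3 188.5 6 cost 7.6
seat px [(array([208.9, 137.4]), 0.77)] model seat px [[210.4 136. ]] bar px [[207.9 135.7]]
17.85 [0.6738 0.0332 0.1801] [ 8.5 -2.2  0.8]
```

Emit:
{"fn": "servo_tool", "kwargs": {"moves": [[0.3,2,0,0,0,0,0],[0.3,2,0,0,0,0,0],[0.3,0,0,1,0,0,0],[0.3,0,0,0,0,0,0]]}}

```text
time_s: 18.25
tcp_pos: [0.6748, 0.0333, 0.178]
orientation: [1.0, 0.028, -0.002, -0.0]
force: [-5.0, -2.7, 5.2]
grip_width: 0.0404
```

Emit:
{"fn": "servo_tool", "kwargs": {"moves": [[0.3,0,0,1,0,0,0],[0.3,0,0,0,0,0,0]]}}

```text
time_s: 18.45
tcp_pos: [0.675, 0.0333, 0.1771]
orientation: [1.0, 0.028, -0.001, -0.0]
force: [-3.8, -3.4, 4.1]
grip_width: 0.0409
```

Emit:
{"fn": "servo_tool", "kwargs": {"moves": [[0.3,0,0,1,0,0,0],[0.3,0,0,0,0,0,0]]}}

```text
time_s: 18.65
tcp_pos: [0.6751, 0.0332, 0.1762]
orientation: [1.0, 0.028, -0.001, 0.0]
force: [-3.5, -3.8, 4.8]
grip_width: 0.0405
```

Emit:
{"fn": "servo_tool", "kwargs": {"moves": [[0.3,-1.5,0,0,0,0,0],[0.3,-1.5,0,0,0,0,0],[0.3,0,0,0,0,0,0]]}}

```text
time_s: 18.95
tcp_pos: [0.674, 0.0332, 0.1769]
orientation: [1.0, 0.028, 0.001, 0.0]
force: [2.9, -2.9, 2.0]
grip_width: 0.0405
```

Emit:
{"fn": "servo_tool", "kwargs": {"moves": [[0.3,-1.5,0,0,0,0,0],[0.3,0,0,0,0,0,0]]}}

```text
time_s: 19.15
tcp_pos: [0.6718, 0.0331, 0.1766]
orientation: [1.0, 0.028, 0.0, 0.0]
force: [3.8, -2.2, 1.3]
grip_width: 0.0405
```

```bash
python3 -c "
from h import *
f=legs(); save(f,'s6.png',[185,110,255,160])"
```

```text
legs: lever 1.466 rise -0.421 drow 0.3 bar duct x,z mm 41.4 183.0 4 cost 4.5
seat px [(array([207.4, 137. ]), 0.73)] model seat px [[210.4 136. ]] bar px [[209.1 137.9]]
19.5 [0.6717 0.033  0.1766] [ 3.4 -1.3  1.5]
```

View pics/s6.png

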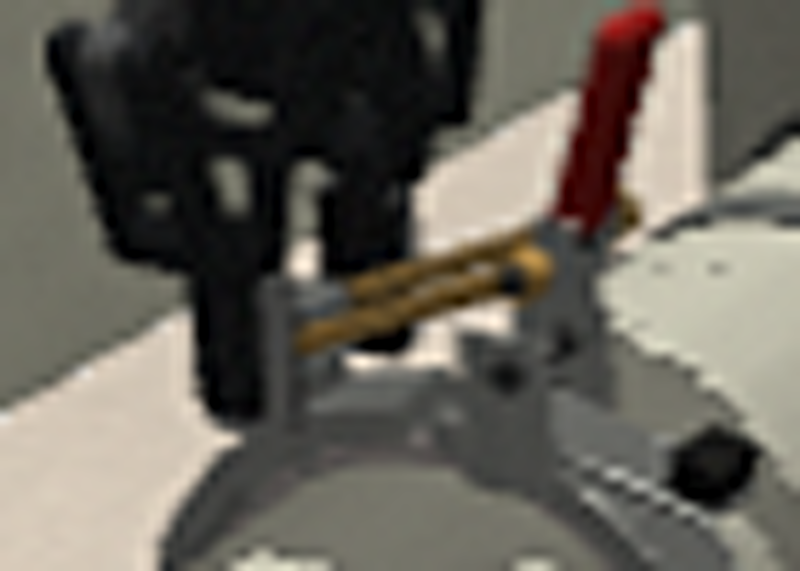

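The bar has passed the place where it stalled before, at lower force, so it looks to be in the mouth. I'll keep drawing it in by feel.

Emit:
{"fn": "servo_tool", "kwargs": {"moves": [[0.3,-1.5,0,0,0,0,0],[0.3,-1.5,0,0,0,0,0],[0.3,0,0,0,0,0,0]]}}

```text
time_s: 19.8
tcp_pos: [0.6688, 0.0328, 0.1765]
orientation: [1.0, 0.028, 0.0, 0.0]
force: [5.1, -3.8, 0.0]
grip_width: 0.0405
```

Emit:
{"fn": "servo_tool", "kwargs": {"moves": [[0.3,-1.5,0,0,0,0,0],[0.3,0,0,0,0,0,0]]}}

```text
time_s: 20.0
tcp_pos: [0.6683, 0.0328, 0.1766]
orientation: [1.0, 0.028, 0.001, -0.0]
force: [6.9, -2.1, -1.3]
grip_width: 0.0405
```

Emit:
{"fn": "servo_tool", "kwargs": {"moves": [[0.3,-1.5,0,0,0,0,0],[0.3,0,0,0,0,0,0]]}}

```text
time_s: 20.2
tcp_pos: [0.6678, 0.0328, 0.1768]
orientation: [1.0, 0.028, 0.002, -0.0]
force: [10.5, -2.3, -2.5]
grip_width: 0.0403
```

```bash
python3 -c "
from h import *
f=legs(); save(f,'s7.png',[185,110,255,160])"
```

```text
legs: lever 1.255 rise -0.396 drow 0.1 bar duct x,z mm 37.1 182.5 4 cost 5.3
seat px [(array([227.1, 202.5]), 0.6)] model seat px [[210.4 136. ]] bar px [[210.5 138.4]]
20.55 [0.6678 0.0328 0.1768] [10.  -1.8 -2.5]
```

View pics/s7.png

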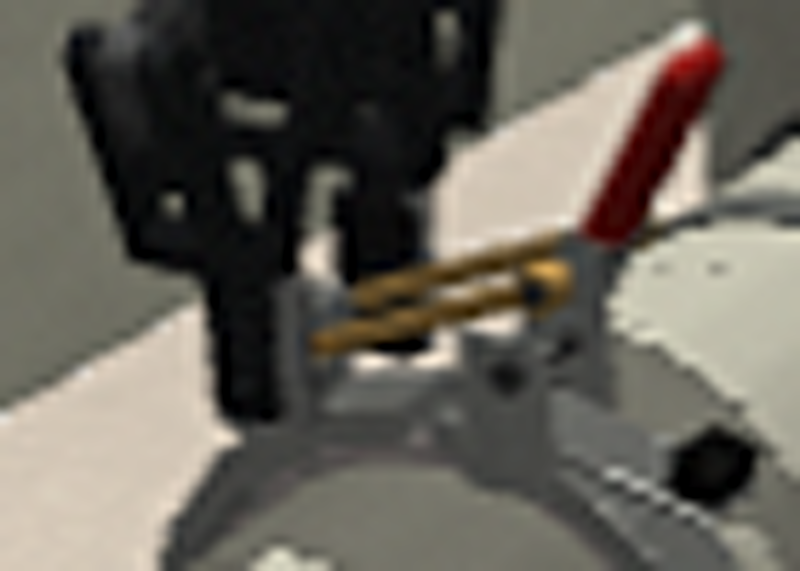

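Emit:
{"fn": "servo_tool", "kwargs": {"moves": [[0.55,0,0,0,0,0,0],[0.8,0,0,0,0,0,0],[0.8,0,0,0,0,0,0],[0.8,0,0,0,0,0,0],[0.8,0,0,-10,0,0,0],[0.8,0,0,-40,0,0,0],[0.8,0,0,-40,0,0,0],[0.8,0,0,-40,0,0,0],[0.2,0,0,-40,0,0,0],[0,0,0,0,0,0,0]]}}

```text
time_s: 21.55
tcp_pos: [0.6675, 0.0327, 0.3553]
orientation: [1.0, 0.028, 0.007, 0.001]
force: [0.3, 0.6, 1.0]
grip_width: 0.0401
```

```bash
python3 - <<'E'
from h import *
q=fit(.0575,2,1); f=vision.grab_frame('side'); save(f,'s8.png',[185,100,265,160]); o=arm.get_obs(); print(o['time_s'],o['tcp_pos'],o['force'])
E
```

```text
clamp side [0.6298 0.0365 0.    ] [[-1.7, -4.8], [-1.1, -8.1]]
lever_pivot side [0.6079 0.0352 0.19  ] [[0.6, -2.7], [-0.4, -4.4]]
handle_end side [0.5711 0.0331 0.2633] [[-2.1, -0.0], [-0.5, 0.1]]
bail_pin side [0.5972 0.0346 0.2137] [[1.2, 0.4], [0.5, 2.1]]
bail_pin top [0.5972 0.0346 0.2137] [[-151.8, 118.3]]
bail_bar side [0.6727 0.0389 0.1948] [[0.1, -0.2], [4.8, -0.2]]
keeper_seat side [0.6685 0.0387 0.1908] [[1.9, 0.2], [-1.6, -0.9]]
q [0.6298 0.0365 0.0568 1.3457 1.101  0.0388 0.1908]
23.0 [0.66570071 0.0327438  0.34662064] [ 0.01125605  0.19432346 -0.33198761]
```

View pics/s8.png

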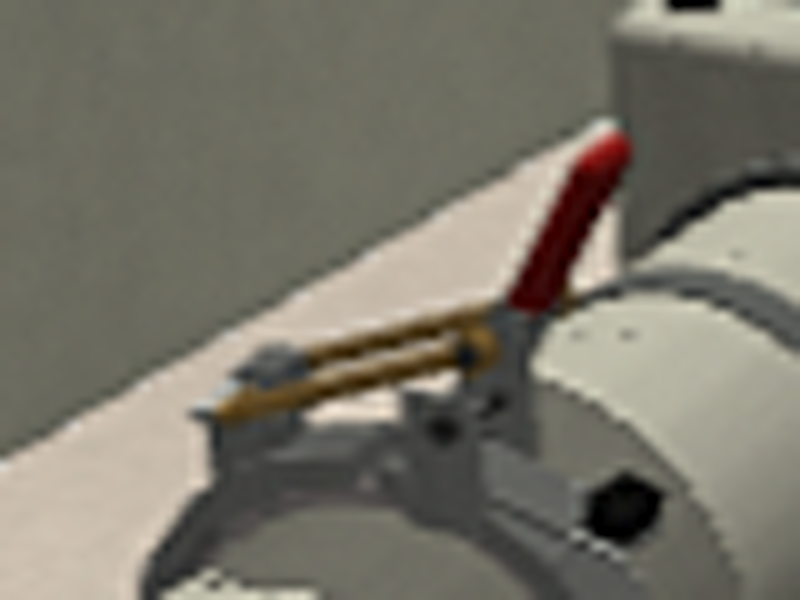

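Side crop: both legs straddle the keeper, the bar sits at about (205,141) behind the lip, and the seat plate shows beyond it, so it is hooked. The handle is at about 1.25 rad. Next I plan the handle press with closed fingertips.

```bash
python3 - <<'E'
from h import *
f=fit2(1); o=arm.get_obs(); t=o['tcp_pos']; c,s=np.cos(.0575),np.sin(.0575)
d=t-[.636,.03,0]; L=np.array([c*d[0]+s*d[1],-s*d[0]+c*d[1],d[2]])*1e3; print('tcp local',L.round(1),o['grip_width'],o['orientation'].round(4))
prev=None
for lv in [1.25,1.15,1.05,.95,.85,.75,.65,.55,.45,.35,.25,.15,.05]:
    a=lv-.24; p=np.array([-22-72*np.cos(a)+4.5*np.sin(a)+11,190+72*np.sin(a)+4.5*np.cos(a)+8])
    print(lv,p.round(1),None if prev is None else (p-prev).round(1)); prev=p
E
```

```text
lever [1.242] rise 1.14 g 0.1553 bar-seat x,z mm [-39.5  94.3]
handle_end side [-0.7  0. ]; bail_pin side [13.2 20.9]; 
 23.3 [0.6657 0.0327 0.3466] [0.6 0.4 0.1] 0.00014287175775182833
tcp local [ 29.8   1.  346.6] 0.00014287175775182833 [0.9996 0.0279 0.     0.    ]
1.25 [-45.5 261.4] None
1.15 [-51.6 257.6] [-6.2 -3.8]
1.05 [-57.4 253.3] [-5.7 -4.4]
0.95 [-62.7 248.3] [-5.3 -4.9]
0.85 [-67.4 242.9] [-4.8 -5.4]
0.75 [-71.6 237.1] [-4.2 -5.9]
0.65 [-75.2 230.8] [-3.6 -6.2]
0.55 [-78.2 224.2] [-3.  -6.6]
0.45 [-80.5 217.4] [-2.3 -6.8]
0.35 [-82.1 210.4] [-1.6 -7. ]
0.25 [-83.  203.2] [-0.9 -7.2]
0.15 [-83.1 196. ] [-0.2 -7.2]
0.05 [-82.6 188.8] [ 0.6 -7.2]
```

Emit:
{"fn": "servo_tool", "kwargs": {"moves": [[0,-35,1,20,0,0,0],[0,-32,0,30,0,0,0],[0,0,0,30,0,0,0],[0,0,0,0,0,0,0],[0,-4,0,2.5,0,0,0],[0,-4.5,0,2.8,0,0,0],[0,-3,0,2,0,0,0],[0,-3,0,2,0,0,0],[0,0,0,0,0,0,0]], "newtons": 60}}

```text
time_s: 24.2
tcp_pos: [0.5854, 0.0269, 0.2592]
orientation: [1.0, 0.028, 0.002, 0.0]
force: [1.4, -0.3, 4.2]
grip_width: 0.0
```

```bash
python3 - <<'E'
from h import *
f=fit2(1)
E
```

```text
lever [1.12] rise 1.342 g 0.0567 bar-seat x,z mm [-92.3  97.7]
handle_end side [-2.5  0.8]; bail_pin side [-0.1  2.8]; 
 24.5 [0.5855 0.027  0.2589] [ 0.9 -0.3  5.7] 2.54349061662217e-05
```

Emit:
{"fn": "servo_tool", "kwargs": {"moves": [[0,-2.9,0,2.2,0,0,0],[0,-2.9,0,2.2,0,0,0],[0,-2.7,0,2.5,0,0,0],[0,-2.7,0,2.5,0,0,0],[0,0,0,0,0,0,0]]}}

```text
time_s: 25.0
tcp_pos: [0.5741, 0.0264, 0.2498]
orientation: [1.0, 0.028, 0.002, 0.0]
force: [0.7, -1.4, 7.4]
grip_width: 0.0003
```

Emit:
{"fn": "servo_tool", "kwargs": {"moves": [[0,-2.4,0,2.7,0,0,0],[0,-2.4,0,2.7,0,0,0],[0,-2.1,0,3,0,0,0],[0,-2.1,0,3,0,0,0],[0,0,0,0,0,0,0]]}}

```text
time_s: 25.5
tcp_pos: [0.5647, 0.0258, 0.2382]
orientation: [1.0, 0.028, 0.001, 0.0]
force: [-0.6, -1.0, 7.2]
grip_width: 0.0002
```

```bash
python3 - <<'E'
from h import *
f=fit2(1); f=vision.grab_frame('side')
for l in('bail_bar','keeper_seat'): print(l,[(np.round(k['position'],1),round(k['conf'],2)) for k in models.landmark_of(f,l)])
E
```

```text
lever [0.833] rise 0.949 g 0.0489 bar-seat x,z mm [-125.2   79.8]
handle_end side [-0.2 -0. ]; bail_pin side [2.7 0.9]; bail_pin top [ -1.  -32.5]; 
 25.8 [0.5647 0.0258 0.2381] [-0.7 -0.1  8.3] -1.9632793113681793e-05
bail_bar [(array([214.2, 136.6]), 0.51)]
keeper_seat [(array([211.2, 135.5]), 0.65)]
```

Emit:
{"fn": "servo_tool", "kwargs": {"moves": [[0,-1.8,0,3.1,0,0,0],[0,-1.8,0,3.1,0,0,0],[0,-1.5,0,3.3,0,0,0],[0,-1.5,0,3.3,0,0,0],[0,0,0,0,0,0,0]]}}

```text
time_s: 26.45
tcp_pos: [0.5575, 0.0254, 0.2244]
orientation: [1.0, 0.028, 0.0, 0.0]
force: [-1.8, 0.2, 5.1]
grip_width: -0.0004
```

Emit:
{"fn": "servo_tool", "kwargs": {"moves": [[0,-1.2,0,3.4,0,0,0],[0,-1.2,0,3.4,0,0,0],[0,-0.8,0,3.5,0,0,0],[0,-0.8,0,3.5,0,0,0],[0,0,0,0,0,0,0]]}}

```text
time_s: 26.95
tcp_pos: [0.5533, 0.0254, 0.2093]
orientation: [1.0, 0.028, -0.001, -0.0]
force: [-0.2, 0.4, 1.6]
grip_width: 0.0002
```

```bash
python3 - <<'E'
from h import *
f=fit2(1); f=vision.grab_frame('side')
for l in('bail_bar','keeper_seat'): print(l,[(np.round(k['position'],1),round(k['conf'],2)) for k in models.landmark_of(f,l)])
E
```

```text
lever [0.276] rise 0.622 g 0.0425 bar-seat x,z mm [-148.1   48.4]
handle_end side [-0.8 -0.3]; bail_pin side [ 49.1 139.5]; 
 27.25 [0.5537 0.0256 0.2097] [-0.2  0.1  0. ] 0.0004826406462452665
bail_bar [(array([213.6, 136.4]), 0.62)]
keeper_seat [(array([212.6, 138.2]), 0.75)]
```

Emit:
{"fn": "servo_tool", "kwargs": {"moves": [[0,-0.4,0,3,0,0,0],[0,-0.4,0,3,0,0,0],[0,0,0,3,0,0,0],[0,0,0,0,0,0,0]]}}

```text
time_s: 27.8
tcp_pos: [0.5523, 0.0255, 0.2001]
orientation: [1.0, 0.028, -0.001, -0.0]
force: [0.5, -0.6, -1.1]
grip_width: 0.0004
```

Emit:
{"fn": "servo_tool", "kwargs": {"moves": [[0,0,0,2,0,0,0],[0,0,0,2,0,0,0],[0,0,0,0,0,0,0]]}}

```text
time_s: 28.1
tcp_pos: [0.5526, 0.0255, 0.1965]
orientation: [1.0, 0.028, -0.0, -0.0]
force: [0.6, 0.3, -0.2]
grip_width: -0.0004
```

```bash
python3 - <<'E'
from h import *
f=fit2(2); f=vision.grab_frame('side')
E
```

```text
lever [-0.051] rise 0.514 g 0.0414 bar-seat x,z mm [-151.9   32.9]
handle_end side [ 1.2 -1.6]; bail_pin side [-3.8  0.5]; handle_end side [-1.1  0.4]; bail_pin side [0.8 2.9]; 
 28.7 [0.5528 0.0254 0.1969] [-0.1 -1.1  0.5] 0.00028507838205357874
```

Emit:
{"fn": "servo_tool", "kwargs": {"moves": [[0,0,0,-30,0,0,0],[0,0,0,-40,0,0,0],[0,-40,0,-40,0,0,0],[0,-45,0,-20,0,0,0],[0,-45,0,0,0,0,0],[0,-45,0,0,0,0,0],[0,0,0,0,0,0,0]]}}

```text
time_s: 29.45
tcp_pos: [0.378, 0.0166, 0.3226]
orientation: [1.0, 0.028, -0.0, 0.0]
force: [0.3, 0.3, -0.8]
grip_width: 0.0
```

```bash
python3 - <<'E'
from h import *
f=fit2(2); s=vision.grab_frame('side'); t=vision.grab_frame('top')
ob={}
for l in('bail_bar','keeper_seat','handle_end','bail_pin'):
    r=[(F,models.landmark_of(F,l)) for F in(s,t)]; print(l,[np.round(x[0]['position'],1) if x else None for _,x in r], tri([(F,np.array(x[0]['position'])) for F,x in r])[0].round(4) if all(x for _,x in r) else '')
a=cv2.resize(s['image'][110:165,195:260,::-1],None,fx=6.1,fy=6.1,interpolation=3); b=cv2.resize(t['image'][80:135,290:355,::-1],None,fx=6.1,fy=6.1,interpolation=3)
cv2.imwrite('pics/c9.png',np.hstack([a,b])); print(arm.get_obs()['force'])
E
```

```text
lever [-0.045] rise 0.614 g 0.2519 bar-seat x,z mm [-147.7   39.6]
handle_end side [ 2.7 -0.5]; bail_pin side [-1.7  2.8]; bail_pin top [-0.6  0.3]; handle_end side [1.1 0.1]; bail_pin side [-1.   2.2]; handle_end top [-0.6  0.4]; bail_pin top [-2.6 -0.4]; 
 30.05 [0.383  0.0159 0.322 ] [-0.7  0.  -0.1] 0.00036114313570685913
bail_bar [array([214.6, 137.8]), array([319.4, 106.9])] [0.6623 0.0318 0.1863]
keeper_seat [array([211.3, 134.5]), array([321.9, 109.5])] [0.6605 0.0314 0.1941]
handle_end [array([263. , 152.3]), array([319.8, 169.7])] [0.5295 0.0274 0.1758]
bail_pin [array([240.5, 146.3]), array([319.8, 142.9])] [0.5875 0.0294 0.1789]
[ 0.63581297 -0.53397883  0.35109882]
```

View pics/c9.png

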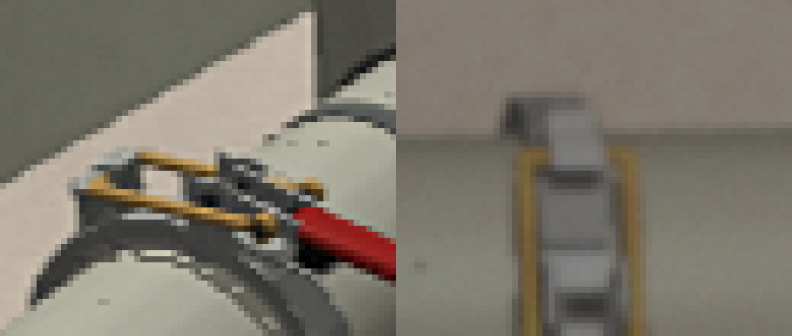

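The top crop shows the bar passing under the keeper's lip at about (318,106). The side crop shows the handle drooping home with the bail taut. The robot is clear, so I'm handing in.

```bash
python3 -c "
from h import *
print(finish_job())"
```

```text
the job is handed in; nothing more can be done
None
```

I hooked the bail under the keeper's lip and pressed the handle down past centre until it went home on its stop. I then backed the arm clear and handed the job in after about 30 s of robot time; no verdict came back.

- **Hooking:** I gripped the bail by its legs and swung it out and down beyond the keeper. The first draw-in stalled on the lip at about 8 N, so I backed off, lowered 3 mm and tried again. The bar then slid in until it stopped on the keeper's post at about 10 N, with the lever at about 1.25 rad.
- **Pressing:** With closed fingertips the handle took at most about 8 N. The force faded to zero below about 0.3 rad, and the handle went home without being pushed onto the stop.
- **Last checks:**
  - The lever read about 0 (the fit gave -0.05).
  - The top picture shows the bar under the lip.
  - The keeper was drawn in roughly 10 mm from where it was left ajar.
  - No force on the tool.
- **Not settled:** The networks' bar and seat points disagree by about 8 mm in height, most likely because the bar is partly hidden. I took the pictures and the feel of the pull as better evidence. I could not measure the bail's pull on the keeper or the clamp opening directly. I did not measure the bench things again, but the arm did not go near them at bench height.

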